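Bring the salt to the front of the pull-out spice carousel

ROBOT

A 7-joint arm with a two-finger parallel gripper is mounted at the origin on a cart in front of the work surface, level with it; the furniture and walls round the work are solid. World frame = base frame: x ahead of the robot, y to its left, z up, the work surface at z = 0. Lengths are in m, angles in degrees, forces in N, time in s.
With the tool pointing down it reaches from about 0.425 to 0.875 m from the base axis. Payload 4.7 kg.
Tool frame: the origin (TCP) lies midway between the tips of the shut fingers; the grasp point (between the pads) lies 19 mm behind it; y points along the fingers, x is the direction in which the jaws open and shut, and the axes are right-handed (so a half turn about y gives the same grasp; the last joint's range is limited). The gripper opens to 87 mm and grips with 3 to 60 N. Pads are 19 mm wide; open, the fingers measure 117 mm over their backs; the gripper's body (75 mm by 190 mm) begins 51 mm behind the grasp point.
Start: joints at [74.834, 18.392, -4.016, 83.108, 1.295, 78.541, -3.26], TCP at [0.179, -0.625, 0.223] pointing down, gripper open.
Joint ranges: [-163.93, 163.93], [-17.29, 119.83], [-79.2, 71.16], [3.27, 140.29], [-89.18, 269.18], [5.43, 117.66], [-154.24, 154.24]. Speed limits (degrees/s): [147.25, 147.25, 180, 180, 180, 180, 180].

INTERFACE

Orientations are given as [roll, pitch, yaw] about the fixed x, y, z axes, in that order (R = Rz(yaw) Ry(pitch) Rx(roll)).
In Python, from cell import env gives the robot as it stands.
- The arm moves only by the tool carry_out, never from a script. Its argument "targets" is a list of rows, each a list of 2 entries, a list of its own where there are three numbers: the shift along the tool's x, y, z in mm, then the turn, a rotation vector about the tool's x, y, z in degrees. A call has 1 to 12 rows; each row shifts and turns the commanded pose from where the row before left it, along the tool's axes as they then stand; what a row does not reach is not made up. A row lasts 1/10 s, in which the tool goes at most 50 mm and 8.59 degrees, less where a joint would pass 70% of its speed; a pose out of reach is approached as far as the arm can. A call with a gripper value outside its range is refused whole. "jaw" is the opening, from 0 (shut) to 1 (fully open), set as the call begins (left out, the last holds). The fingers move at their own pace and stop on an object; "squeeze" is the grip in N (left out, the last holds). Time passes only in rows, so rows that do not move let the fingers close. It gives the time, the measured TCP pose, the force and the opening at its end, in the units of the state.
- env.get_obs(): the state, without advancing time (a new reading comes with each control period).
- env.read_camera(name): name is "scene" or "side" or "wrist"; returns the picture (420x560x3 uint8, red, green, blue); there is no depth.
- env.get_calibration(name): a dict with "fx", "fy", "cx", "cy" (pixels), "R" (3x3) and "t" (3): a world point X has camera coordinates R X + t; the wrist camera has in their place "hand_eye" (4x4, takes a point from camera to tool coordinates, whose origin is the TCP and whose axes are the tool frame's). Camera axes: x right, y down, z forward; pixel columns grow to the right and rows downward; lengths in m; the calibration is good to about 2 mm. A picture is of the moment at which its call begins: read the wrist's pose just before it. get_calibration takes no time and is no camera call.
- env.sign_off(): hands the job in, once; it reports no verdict.
Trained networks look in the newest picture that a camera, given by its name, has taken for a name from the list of things; names that differ only in an ending like _2 or _b are one class to them, and where a whole thing is asked for, a point or a joint stands for the part that bears it (a point fixed in the world has none). Each returns a list of dicts, best first, with "p" (0 to 1); they miss things now and then, are a little off and sometimes report something else, mostly with a low value. They report only what shows in the picture. A call takes as long as a camera call.
- env.outline_of(camera, label): "mask" (420x560 bool, what is visible of it) and "xy" ([column, row] in pixels, amid what is visible of it).
The state is a dict: "time_s": time; "qpos": joint angles; "joint_velocities": joint speeds; "effort": joint torques, N m; "tool_pos": TCP position; "tool_rot": TCP orientation; "force": force on the tool from outside, world axes, zero at the start; "wrist_torque": the same for the moment, N m; "grip_width": finger opening in m.
Only numpy, scipy, OpenCV 4.12 (cv2) and the standard library are available. Lean on these libraries where they do the work, as an engineer would, in place of code of your own. Each camera call takes 0.05 s, during which the arm holds its last target.

TASK

First pull the spice tray out towards you to its stop by the small steel knob at its front. Then turn the carousel by the round wooden knob on its top until the salt shaker stands at the front, straight in line with the steel pull knob, and finish still holding the wooden knob so that the carousel stays there. Leave the things standing beside the tray alone.

Things in the scene. Friction and masses are not known exactly. Their poses are not given: they have to be found in the camera images.
- slide_base: Fixed low steel base with two runners along its long sides, 300 x 198 x 18 mm, standing on the worktop. Origin on the worktop, exactly under the carousel's axis when the tray is fully out. Its -x axis is the direction in which the tray is pulled out (roughly towards the robot); z up.
- tray (a joint): How far the light wooden tray (305 x 166 mm, top face 22 mm over the worktop, side rims to 33 mm) is pulled out along the base's -x: 0 is fully in, 0.11 m is the rigid stop. It slides stiffly (about 3 N) and stays where it is left. It carries the carousel.
- pull_knob (a point): Steel knob standing upright on the tray at its front end, a plain round post 26 mm in diameter from 22 to 66 mm over the worktop; gripped from above, any direction. This point is on its axis at 48 mm height. It moves with the tray and lies 150 mm in front of the carousel's axis.
- carousel (a joint): Turn of the carousel on the tray, rad, growing anticlockwise seen from above; at 0 and at whole turns (2 pi) the salt shaker stands at the front, in line with the pull knob. It may turn several turns either way. It runs easily on a bearing (about 0.015 N m).
- top_knob: Round wooden knob on top of the carousel's central post, on its turning axis, 40 mm in diameter, from 152 to 200 mm over the worktop (straight sides from 158 mm). Origin at its underside centre, 152 mm over the worktop. It is fixed to the carousel and turns with it. The tallest jar round it reaches 147 mm, so fingertips at 155 mm or higher pass over the jars.
- salt_shaker: Salt shaker, glass with white salt and a grey domed top, 44 mm in diameter, 90 mm tall, standing on the carousel 56 mm from its axis and fixed to it; the other four jars on the carousel are taller spice jars with flat caps, also fixed, 72 degrees apart. The carousel's round wooden plate is 172 mm wide, its top 38 mm over the worktop. Origin at the centre of the shaker's underside.
- front_mark (a point): The place at the front of the carousel where the salt shaker has to stand: 56 mm from the carousel's axis straight towards the pull knob, 38 mm over the worktop. Moves with the tray; a short steel strip lying on the tray just in front of the plate points to it.
- tin_small: Loose bystander: small tin, 58 mm wide, 72 mm tall, beside the tray on its +y side. Origin at underside centre.
- jar_small: Loose bystander: small jam jar, 58 mm wide, 85 mm tall, beside the tray on its -y side. Origin at underside centre.
- onion: Loose bystander: red onion, 78 mm wide, 84 mm tall, beside the rear of the tray on its -y side. Origin at underside centre.

How it is judged:
By the outcome, as a careful person would: the job done as asked, in the order asked, and still so for the second after the job is handed in, while the arm keeps its last pose, push and grip.
It also fails if it takes over 64 s, if anything falls off the work surface, if the arm or the gripper's body presses on something with over 40 N, if the wrist force passes 120 N, or if a joint passes its speed limit or range.

## Working session

There is one attempt and no reset: what is moved stays moved. The work goes in short steps, Python scripts to look and compute and a tool call to move; the robot and the scene stay as the last step left them, time stands still between calls to the robot, and variables do not carry over. Pictures are saved under pics/ and viewed, and the job is handed in when it is done.

Besides the shell and the picture viewer there is one more tool, called as name(argument=value, ...) on one line, values as JSON. carry_out: Moves the arm, as the interface text tells. Its arguments: {"type":"object","properties":{"targets":{"type":"array","items":{"type":"array"}},"jaw":{"type":"number"},"squeeze":{"type":"number"}},"required":["targets"]}

```bash
mkdir -p pics; ls; python3 - <<'E'
from cell import env
import cv2,numpy as np
o=env.get_obs();print(o)
for n in ["scene","side","wrist"]:
    im=env.read_camera(n);cv2.imwrite(f"pics/{n}0.png",im[:,:,::-1])
    c=env.get_calibration(n);print(n,{k:np.round(v,4).tolist() for k,v in c.items()})
    for l in ["pull_knob","top_knob","salt_shaker","slide_base"] if n!="wrist" else []:
        for r in env.outline_of(n,l)[:2]: print(n,l,round(r['p'],2),np.round(r['xy'],1),r['mask'].sum())
E
```

```text
pics
{'time_s': 0.0, 'qpos': array([74.83423874, 18.43723672, -4.01513144, 83.17665187,  1.29515125,
       78.54003697, -3.25796222]), 'joint_velocities': array([ 0.07338156, -0.03532977,  0.01838008, -0.05284834, -0.03099137,
       -0.08926799,  0.03399667]), 'effort': array([-5.38191744e-04, -4.91286349e+01, -4.04133406e-01, -3.12525237e+01,
       -6.38177013e-02,  4.37792810e-02,  1.85533945e-04]), 'tool_pos': array([ 0.1786673 , -0.62437669,  0.22146679]), 'tool_rot': array([-90.00610856,   0.10867414, -74.02276792]), 'force': array([ 1.12155001, -0.06424139,  0.03891956]), 'wrist_torque': array([-0.00804032, -0.05176831,  0.00858255]), 'grip_width': 0.08701076702640434}
scene {'fx': 469.8015, 'fy': 469.8015, 'cx': 284.617, 'cy': 208.1048, 'R': [[0.8272, -0.5619, -0.0103], [-0.414, -0.5969, -0.6873], [0.3801, 0.5728, -0.7263]], 't': [-0.5316, 0.3747, 0.9051]}
scene pull_knob 0.96 [278.4 232.3] 8120
scene top_knob 0.62 [290.  186.7] 367
scene salt_shaker 0.59 [305.  193.3] 213
scene slide_base 0.6 [284.4 237.1] 9231
side {'fx': 528.1712, 'fy': 528.1712, 'cx': 278.5257, 'cy': 207.4285, 'R': [[-0.2432, -0.9699, -0.0146], [-0.6114, 0.1649, -0.774], [0.753, -0.1793, -0.6331]], 't': [0.2169, 0.5058, 0.6179]}
side pull_knob 0.63 [288.1 253.8] 10667
side top_knob 0.8 [282.1 185.2] 615
side top_knob 0.42 [291.9 258.5] 10414
side salt_shaker 0.55 [274.  199.7] 260
side slide_base 0.87 [290.6 253.2] 11926
wrist {'fx': 346.0605, 'fy': 346.0605, 'cx': 284.1148, 'cy': 208.4878, 'hand_eye': [[1.0, 0.0004, -0.0007, 0.0005], [0.0008, -0.2561, 0.9667, -0.1633], [0.0002, -0.9667, -0.2561, 0.0695], [0.0, 0.0, 0.0, 1.0]]}
```

View pics/scene0.png

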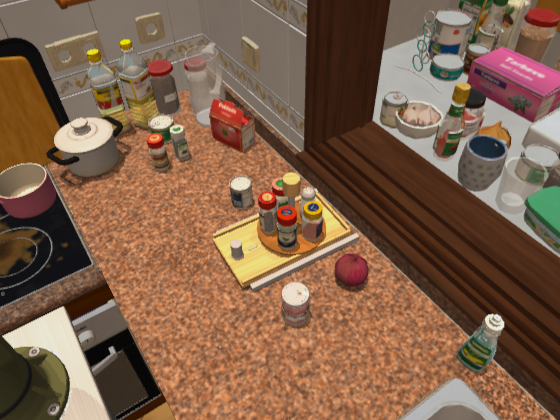

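View pics/side0.png

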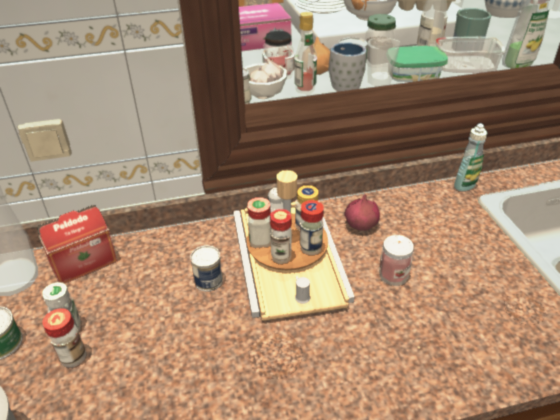

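Scene view: the steel knob is at about (237,249), the wooden knob at (291,183), and the shaker (308,195) is at the rear. Side view: steel knob (302,290), wooden knob (287,183), shaker (275,200). I'll enlarge both to measure more closely.

```bash
python3 - <<'E'
import cv2
a=cv2.imread("pics/scene0.png")[165:290,205:365];b=cv2.imread("pics/side0.png")[165:325,225:355]
cv2.imwrite("pics/sc_z.png",cv2.resize(a,None,fx=5,fy=4.75,interpolation=2))
cv2.imwrite("pics/sd_z.png",cv2.resize(b,None,fx=3.75,fy=3.75,interpolation=2))
E
```

```text
(no output)
```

View pics/sc_z.png

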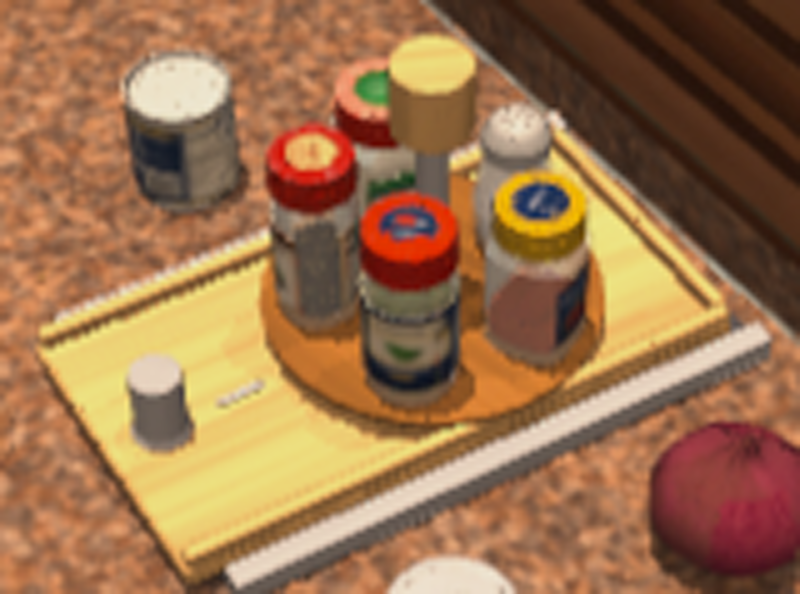

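View pics/sd_z.png

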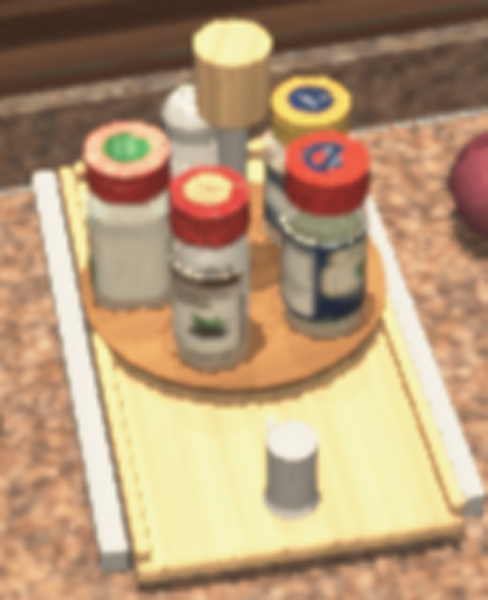

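```bash
cat > h.py <<'E'
import numpy as np
from cell import env
import cv2
from scipy.spatial.transform import Rotation as Rn
C={n:env.get_calibration(n) for n in("scene","side","wrist")}
def cam(n,o=None):
    c=C[n]
    if n!="wrist": return np.array(c['R']),np.array(c['t'])
    H=np.array(c['hand_eye']);R=Rn.from_euler('xyz',o['tool_rot'],degrees=True).as_matrix()
    Rw=R@H[:3,:3];p=R@H[:3,3]+o['tool_pos']; return Rw.T,-Rw.T@p
def ray(n,uv,o=None):
    c=C[n];R,t=cam(n,o);d=R.T@np.array([(uv[0]-c['cx'])/c['fx'],(uv[1]-c['cy'])/c['fy'],1.]);return -R.T@t,d
def atz(n,uv,z,o=None):
    p,d=ray(n,uv,o);return p+d*(z-p[2])/d[2]
def proj(n,X,o=None):
    c=C[n];R,t=cam(n,o);q=np.atleast_2d(X)@R.T+t;return np.c_[c['fx']*q[:,0]/q[:,2]+c['cx'],c['fy']*q[:,1]/q[:,2]+c['cy']]
def tri(rs):
    A=0;b=0
    for p,d in rs:
        d=d/np.linalg.norm(d);M=np.eye(3)-np.outer(d,d);A=A+M;b=b+M@p
    return np.linalg.solve(A,b)
E
python3 - <<'E'
from h import *
sc={'pull':(157,375),'top':(433,63),'salt':(516,125),'redtan':(312,150),'redblue':(408,218),'yel':(540,196),'green':(372,85)}
sd={'pull':(293,437),'top':(233,45),'salt':(184,103),'redtan':(209,190),'redblue':(327,158),'yel':(311,100),'green':(127,148)}
P={}
for k in sc:
    a=(205+sc[k][0]/5,165+sc[k][1]/4.75);b=(225+sd[k][0]/3.75,165+sd[k][1]/3.75)
    X=tri([ray('scene',a),ray('side',b)]);P[k]=X
    z={'pull':.066,'top':.2,'salt':.125}.get(k,X[2])
    print(k,X.round(4),atz('scene',a,z).round(4)[:2],atz('side',b,z).round(4)[:2])
c=P['top'][:2];d=c-P['pull'][:2];h=np.degrees(np.arctan2(d[1],d[0]))
print(np.linalg.norm(d),h)
for i,k in enumerate(['salt','green','redtan','redblue','yel']):
    v=P[k][:2]-c;print(k,np.linalg.norm(v),(np.degrees(np.arctan2(v[1],v[0]))-72*i-(h+180))%360)
E
```

```text
pull [0.5366 0.0421 0.0632] [0.5367 0.041 ] [0.5327 0.0425]
top [0.6855 0.0332 0.1965] [0.6858 0.0325] [0.6771 0.0342]
salt [0.7432 0.0453 0.1165] [0.7383 0.0387] [0.732  0.0477]
redtan [0.636  0.059  0.1461] [0.6383 0.0611] [0.6328 0.0586]
redblue [ 0.6451 -0.0049  0.1473] [ 0.6485 -0.0019] [ 0.6403 -0.0053]
yel [ 0.7101 -0.0163  0.1336] [ 0.7133 -0.0137] [ 0.7058 -0.0166]
green [0.6894 0.0894 0.1374] [0.6912 0.091 ] [0.6869 0.089 ]
0.14922041723909057 -3.3994375968999613
salt 0.05897710452939974 195.18707648362167
green 0.056263031541138694 197.43838125292342
redtan 0.05579679970285374 191.91922557854687
redblue 0.05557263788596623 190.7128832585937
yel 0.055285954267122954 191.8573583945414
```

carry_out(targets=[[[-34, 0, 33], [0, 0, 0]], [[-34, 0, 33], [0, 0, 0]], [[-34, 0, 33], [0, 0, 0]], [[-34, 0, 33], [0, 0, 0]], [[-34, 0, 33], [0, 0, 0]], [[-34, 0, 33], [0, 0, 0]], [[-34, 0, 33], [0, 0, 0]], [[-34, 0, 33], [0, 0, 0]], [[-34, 0, 33], [0, 0, 0]], [[-34, 0, 33], [0, 0, 0]], [[-34, 0, 33], [0, 0, 0]], [[-34, 0, 33], [0, 0, 0]]], jaw=1)

```text
time_s: 1.75
tool_pos: [0.4479, -0.122, 0.223]
tool_rot: [-90.0, -0.1, -74.0]
force: [0.4, -1.0, 0.5]
grip_width: 0.0872
```

carry_out(targets=[[[-34, 0, 33], [0, 0, 0]], [[-34, 0, 33], [0, 0, 0]], [[-34, 0, 33], [0, 0, 0]], [[-32, 0, 31], [0, 0, 0]], [[0, 0, 0], [0, 8, 0]], [[0, 0, 0], [0, 8, 0]], [[0, 0, 0], [0, 3.4, 0]], [[0, 0, 0], [0, 0, 0]], [[0, 0, 0], [0, 0, 0]]])

```text
time_s: 2.65
tool_pos: [0.5354, 0.0409, 0.2226]
tool_rot: [-90.0, -0.0, -93.3]
force: [0.4, -0.1, 0.4]
grip_width: 0.087
```

```bash
python3 - <<'E'
from h import *
o=env.get_obs();print({k:np.round(o[k],4).tolist() for k in('time_s','qpos','tool_pos','tool_rot','force')})
im=env.read_camera('wrist');cv2.imwrite('pics/w1.png',im[:,:,::-1])
for l in('pull_knob','top_knob'):
    for r in env.outline_of('wrist',l)[:2]: print(l,r['p'],r['xy'],r['mask'].sum())
print(proj('wrist',[[.5366,.0421,.066],[.5366,.0421,.022]],o))
E
```

```text
{'time_s': 2.65, 'qpos': [32.534, 7.7163, -42.9254, 98.0067, 5.4128, 76.3777, -104.7485], 'tool_pos': [0.5354, 0.0409, 0.2226], 'tool_rot': [-89.9889, -0.0112, -93.3392], 'force': [0.3956, -0.1418, 0.3836]}
pull_knob 0.85 [279.0, 95.8] 36774
top_knob 0.81 [280.8, 1.5] 327
[[282.31475886 191.79121052]
 [282.55533945 183.15290868]]
```

View pics/w1.png

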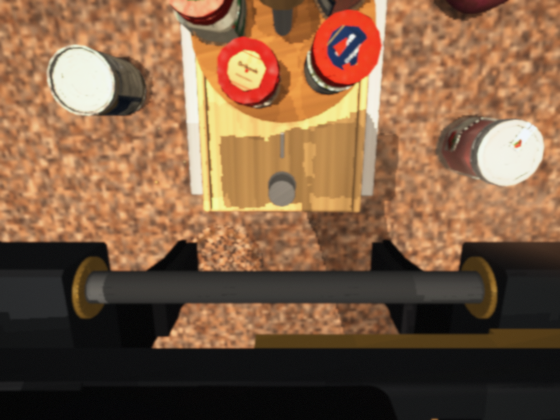

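The wrist view shows the steel knob at (282,190), within 2 px of my prediction. The strip at (282,145) is in the same column, so the yaw is right. Descending.

carry_out(targets=[[[-1, 40, 1], [0, 0, 0]], [[0, 40, 0], [0, 0, 0]], [[0, 40, 0], [0, 0, 0]], [[0, 35, 0], [0, 0, 0]], [[0, 20, 0], [0, 0, 0]], [[0, 15, 0], [0, 0, 0]], [[0, 0, 0], [0, 0, 0]], [[0, 0, 0], [0, 0, 0]]])

```text
time_s: 3.6
tool_pos: [0.5371, 0.0419, 0.0333]
tool_rot: [-89.9, 0.0, -93.4]
force: [0.2, -0.2, 0.6]
grip_width: 0.0866
```

carry_out(targets=[[[0, 0, 0], [0, 0, 0]], [[0, 0, 0], [0, 0, 0]], [[0, 0, 0], [0, 0, 0]], [[0, 0, 0], [0, 0, 0]], [[0, 0, 0], [0, 0, 0]], [[0, 0, 0], [0, 0, 0]], [[0, 0, 0], [0, 0, 0]], [[0, 0, 0], [0, 0, 0]], [[0, 0, 0], [0, 0, 0]], [[0, 0, 0], [0, 0, 0]]], jaw=0, squeeze=35)

```text
time_s: 4.6
tool_pos: [0.5365, 0.0435, 0.0325]
tool_rot: [-90.0, 0.1, -93.4]
force: [1.2, 3.6, -1.5]
grip_width: 0.0253
```

carry_out(targets=[[[-1, 0, -5], [0, 0, 0]], [[0, 0, -8], [0, 0, 0]], [[0, 0, -9], [0, 0, 0]], [[0, 0, -9], [0, 0, 0]], [[0, 0, -9], [0, 0, 0]], [[0, 0, -5], [0, 0, 0]], [[0, 0, 0], [0, 0, 0]]])

```text
time_s: 5.3
tool_pos: [0.4899, 0.0464, 0.0324]
tool_rot: [-90.1, 0.0, -93.4]
force: [-1.3, 4.9, -0.1]
grip_width: 0.0253
```

carry_out(targets=[[[-1, 0, -8], [0, 0, 0]], [[0, 0, -9], [0, 0, 0]], [[0, 0, -9], [0, 0, 0]], [[0, 0, -9], [0, 0, 0]], [[0, 0, -9], [0, 0, 0]], [[0, 0, -5], [0, 0, 0]], [[0, 0, 0], [0, 0, 0]]])

```text
time_s: 6.0
tool_pos: [0.4408, 0.0496, 0.0324]
tool_rot: [-90.2, -0.1, -93.4]
force: [-1.9, 5.3, 0.2]
grip_width: 0.025
```

carry_out(targets=[[[-1, 0, -5], [0, 0, 0]], [[0, 0, -5], [0, 0, 0]], [[0, 0, -4], [0, 0, 0]], [[0, 0, 0], [0, 0, 0]], [[0, 0, 0], [0, 0, 0]]])

```text
time_s: 6.5
tool_pos: [0.4386, 0.0499, 0.0332]
tool_rot: [-88.8, 0.2, -93.5]
force: [31.7, 0.1, -38.2]
grip_width: 0.0249
```

carry_out(targets=[[[0, 0, 5], [0, 0, 0]], [[0, 0, 5], [0, 0, 0]], [[0, 0, 0], [0, 0, 0]], [[0, 0, 0], [0, 0, 0]]])

```text
time_s: 6.9
tool_pos: [0.4396, 0.0498, 0.0329]
tool_rot: [-89.9, -0.1, -93.4]
force: [2.1, -2.4, 0.1]
grip_width: 0.0248
```

```bash
python3 - <<'E'
from h import *
o=env.get_obs();print({k:np.round(o[k],4).tolist() for k in('time_s','qpos','tool_pos','tool_rot','force')})
for n in('scene','side'):
    im=env.read_camera(n)
    c=im[150:310,180:380] if n=='scene' else im[150:350,210:360]
    cv2.imwrite(f'pics/{n}2.png',cv2.resize(c[:,:,::-1],None,fx=3 if n=='side' else 3.7,fy=3 if n=='side' else 3.7,interpolation=2))
E
```

```text
{'time_s': 6.9, 'qpos': [32.6665, 7.4817, -44.1195, 122.0671, 6.6573, 52.6593, -108.6969], 'tool_pos': [0.4396, 0.0498, 0.0329], 'tool_rot': [-89.9057, -0.0659, -93.4461], 'force': [2.1275, -2.3717, 0.0705]}
```

View pics/scene2.png

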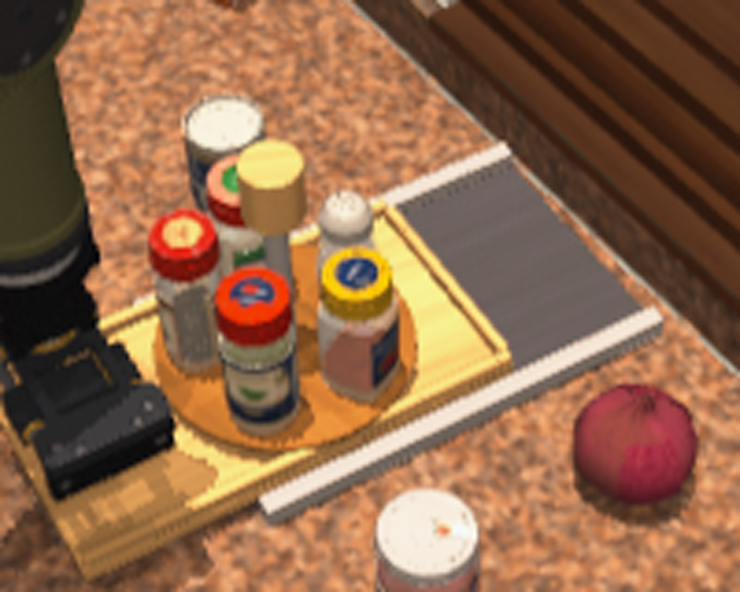

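View pics/side2.png

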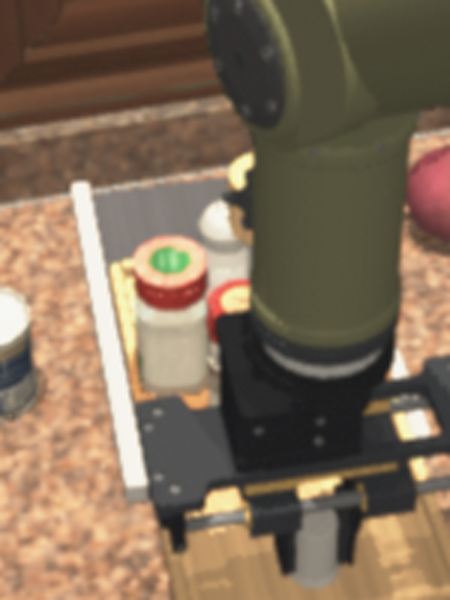

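The tray stopped after about 98 mm. I'll test the stop again with a gentle extra pull.

carry_out(targets=[[[0, 0, -3], [0, 0, 0]], [[0, 0, -3], [0, 0, 0]], [[0, 0, 0], [0, 0, 0]], [[0, 0, 0], [0, 0, 0]]])

```text
time_s: 7.4
tool_pos: [0.4386, 0.0499, 0.0331]
tool_rot: [-89.2, 0.1, -93.5]
force: [20.0, -3.7, -20.1]
grip_width: 0.0247
```

carry_out(targets=[[[0, 0, 5], [0, 0, 0]], [[0, 0, 0], [0, 0, 0]], [[0, 0, 0], [0, 0, 0]]])

```text
time_s: 7.7
tool_pos: [0.4386, 0.0499, 0.0329]
tool_rot: [-89.9, -0.1, -93.4]
force: [5.1, -4.1, 0.2]
grip_width: 0.0252
```

```bash
python3 - <<'E'
from h import *
s=3.7
for nm,uv,z in [('railfront',(268,497),.018),('railrear',(660,313),.018),('trayrear R corner',(507,353),.033),('trayfront R bottom? top',(83,568),.022)]:
    print(nm,atz('scene',(180+uv[0]/s,150+uv[1]/s),z).round(4))
for nm,uv,z in [('railfront',(232,577),.018),('railrear',(768,330),.018),('trayrear',(727,310),.033),('front',(190,575),.022)]:
    print('0',nm,atz('scene',(205+uv[0]/5,165+uv[1]/4.75),z).round(4))
E
```

```text
railfront [ 0.5237 -0.0456  0.018 ]
railrear [ 0.8166 -0.0691  0.018 ]
trayrear R corner [ 0.7042 -0.0477  0.033 ]
trayfront R bottom? top [ 0.4062 -0.0287  0.022 ]
0 railfront [ 0.5187 -0.0492  0.018 ]
0 railrear [ 0.8173 -0.0691  0.018 ]
0 trayrear [ 0.8001 -0.0562  0.033 ]
0 front [ 0.5026 -0.0399  0.022 ]
```

The stop is confirmed: the tool returned to the same position (0.4386) under 20 N, and the tray overhangs the base by about 113 mm. Releasing and rising now.

carry_out(targets=[[[0, 0, 0], [0, 0, 0]], [[0, 0, 0], [0, 0, 0]], [[0, 0, 0], [0, 0, 0]], [[0, 0, 0], [0, 0, 0]], [[0, 0, 0], [0, 0, 0]], [[0, -20, 0], [0, 0, 0]], [[0, -40, 0], [0, 0, 0]], [[0, -40, 0], [0, 0, 0]], [[0, -40, 0], [0, 0, 0]], [[0, -40, 0], [0, 0, 0]], [[0, -40, 0], [0, 0, 0]], [[0, 0, 0], [0, 0, 0]]], jaw=1)

```text
time_s: 8.9
tool_pos: [0.4408, 0.0513, 0.2578]
tool_rot: [-89.5, -0.0, -93.4]
force: [1.0, -1.2, -0.2]
grip_width: 0.0871
```

carry_out(targets=[[[0, -20, 20], [0, 0, 0]], [[0, 0, 40], [0, 0, 0]], [[0, 0, 40], [0, 0, 0]], [[0, 0, 30], [0, 0, 0]], [[0, 0, 15], [0, 0, 0]], [[0, 0, 0], [0, 0, 0]], [[0, 0, 0], [0, 0, 0]]])

```text
time_s: 9.6
tool_pos: [0.5817, 0.0427, 0.2715]
tool_rot: [-90.1, 0.0, -93.4]
force: [0.0, -0.5, 0.0]
grip_width: 0.0872
```

```bash
python3 - <<'E'
from h import *
o=env.get_obs();print({k:np.round(o[k],4).tolist() for k in('time_s','qpos','tool_pos','tool_rot','force')})
im=env.read_camera('wrist');cv2.imwrite('pics/w3.png',im[:,:,::-1])
for l in('top_knob','salt_shaker'):
    for r in env.outline_of('wrist',l)[:2]: print(l,r['p'],r['xy'],r['mask'].sum())
print(proj('wrist',[[.588,.04,.2],[.4386,.0499,.066]],o))
im=env.read_camera('scene');cv2.imwrite('pics/scene3.png',cv2.resize(im[150:310,180:380,::-1],None,fx=3.7,fy=3.7,interpolation=2))
for l in('top_knob','pull_knob'):
    for r in env.outline_of('scene',l)[:1]: print(l,r['p'],r['xy'],r['mask'].sum())
E
```

```text
{'time_s': 9.6, 'qpos': [31.7229, 13.7322, -45.5096, 87.3129, 9.7444, 83.1869, -107.5188], 'tool_pos': [0.5817, 0.0427, 0.2715], 'tool_rot': [-90.1333, 0.0387, -93.3759], 'force': [0.0242, -0.4927, 0.0277]}
top_knob 0.96 [288.5, 205.6] 2731
salt_shaker 0.59 [273.0, 128.3] 1405
[[286.7757471  209.56118469]
 [284.93357203 301.64828981]]
top_knob 0.83 [251.7, 203.2] 402
pull_knob 0.87 [242.1, 248.0] 8749
```

View pics/w3.png

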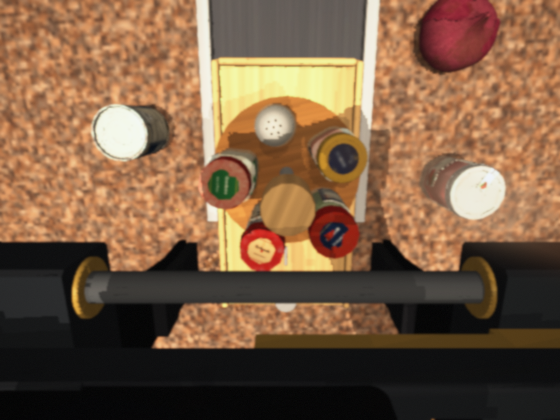

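View pics/scene3.png

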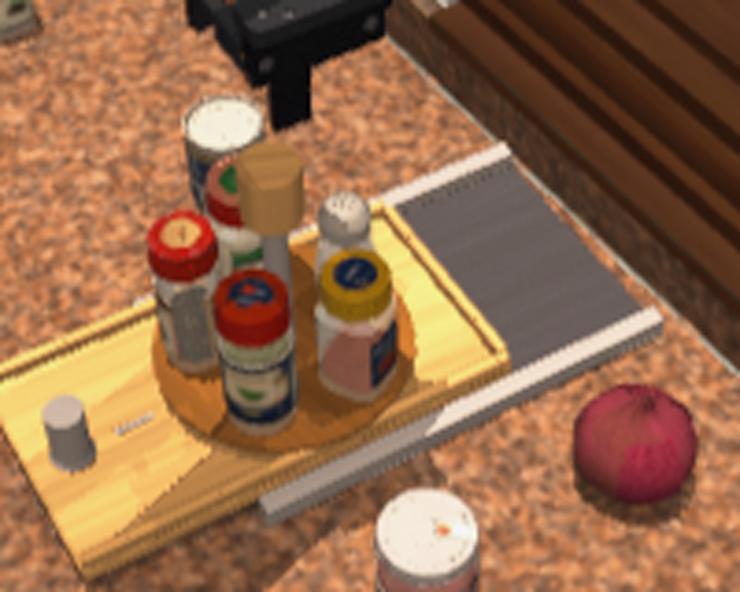

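```bash
python3 - <<'E'
import cv2
a=cv2.imread("pics/w3.png")[90:315,195:380]
cv2.imwrite("pics/w3z.png",cv2.resize(a,None,fx=2.66*1.6/1.6,fy=2.66,interpolation=2))
a=cv2.imread("pics/w3.png")[90:280,195:380]
cv2.imwrite("pics/w3z.png",cv2.resize(a,None,fx=3.1,fy=3.1,interpolation=2))
E
```

```text
(no output)
```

View pics/w3z.png

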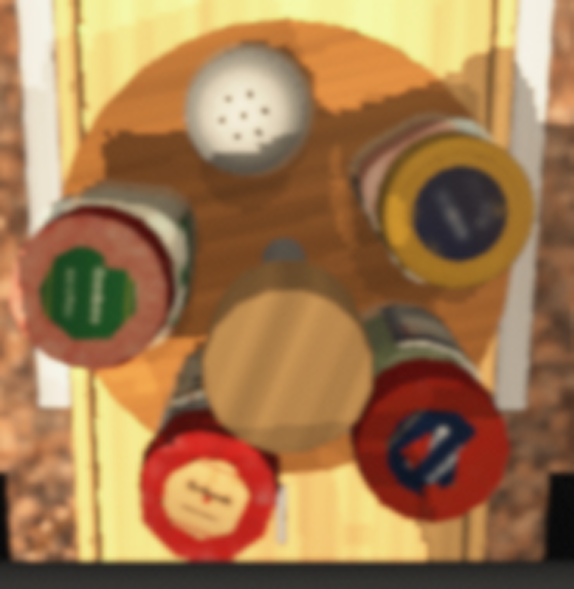

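```bash
python3 - <<'E'
from h import *
from scipy.optimize import least_squares
o=dict(tool_pos=np.array([.5817,.0427,.2715]),tool_rot=np.array([-90.1333,.0387,-93.3759]))
W=np.array([(288,371),(244,116),(95,288),(209,496),(431,440),(457,211)])/3.1+[195,90]
S=np.array([(271,168),(345,207),(237,180),(183,235),(253,297),(357,275),(67,408)])/3.7+[180,150]
def X(p):
    c=p[:2];th=p[2];P=[[*c,.2]]
    for i in range(5):
        a=th+i*np.radians(72)*-1
        z=.126 if i==0 else p[2+i]
        P.append([*(c+.056*np.array([np.cos(a),np.sin(a)])),z])
    h=p[7];P.append([*(c-.15*np.array([np.cos(h),np.sin(h)])),.066]);return np.array(P)
def f(p):
    # order salt, then +72 -> check below
    Q=X(p)
    return np.r_[(proj('wrist',Q[:6]-[*p[8:10],0],o)-W).ravel(),(proj('scene',Q-[*p[10:12],0])-S).ravel(),p[8:12]/.002]
idx=[0,1,5,4,3,2]
W=W[idx];S=S[idx+[6]]
p0=[.588,.04,.1,.137,.146,.147,.134,-.065,0,0,0,0]
r=least_squares(f,p0,loss='soft_l1');p=r.x
print(p.round(4));print(f(p).round(1))
th=np.degrees(p[2]);h=np.degrees(p[7])
print('salt az',th,'heading',h,'carousel angle',(th-h-180)%360)
print('base-heading -3.7:',(th+3.7-180)%360)
print(atz('wrist',W[0],.2,o),atz('scene',S[0],.2),atz('scene',S[6],.066))
E
```

```text
[ 5.888e-01  3.910e-02  1.581e-01  1.315e-01  1.412e-01  1.471e-01
  1.314e-01 -6.680e-02  9.000e-04  1.000e-04 -9.000e-04 -1.000e-04]
[ 0.2 -0.  -0.1 -0.9  0.4 -0.3  0.2  0.7 -0.2 -0.2 -0.8  0.6 -0.3 -1.4
  0.  -1.1 -0.   0.1  0.2  1.1 -0.3 -0.2  1.4  1.  -0.9  0.4  0.5  0.
 -0.5 -0. ]
salt az 9.060588976036053 heading -3.8289526944507473 carousel angle 192.8895416704868
base-heading -3.7: 192.76058897603605
[0.58786219 0.03925195 0.2       ] [0.58799963 0.03517472 0.2       ] [0.44230838 0.04910611 0.066     ]
```

The fit is good, with residuals of about 1 px. The carousel stands at 192.9°, so I need +167.1° anticlockwise. The wooden knob is at (0.5885, 0.0393).

carry_out(targets=[[[3, 10, 7], [0, 0, 0]], [[0, 30, 0], [0, 0, 0]], [[0, 30, 0], [0, 0, 0]], [[0, 25, 0], [0, 0, 0]], [[0, 15, 0], [0, 0, 0]], [[0, 0, 0], [0, 0, 0]], [[0, 0, 0], [0, 0, 0]]])

```text
time_s: 10.6
tool_pos: [0.5899, 0.0387, 0.1631]
tool_rot: [-90.0, 0.0, -93.4]
force: [-0.0, -0.2, -0.1]
grip_width: 0.087
```

carry_out(targets=[[[0, 0, 0], [0, 0, 0]], [[0, 0, 0], [0, 0, 0]], [[0, 0, 0], [0, 0, 0]], [[0, 0, 0], [0, 0, 0]], [[0, 0, 0], [0, 0, 0]], [[0, 0, 0], [0, 0, 0]], [[0, 0, 0], [0, 0, 0]], [[0, 0, 0], [0, 0, 0]]], jaw=0, squeeze=20)

```text
time_s: 11.4
tool_pos: [0.5894, 0.04, 0.1625]
tool_rot: [-90.0, 0.1, -93.4]
force: [1.5, 2.5, -0.5]
grip_width: 0.0391
```

carry_out(targets=[[[-1, 0, -3], [0, 0, 0]], [[0, 0, 0], [0, -4, 0]], [[0, 0, 0], [0, -8, 0]], [[0, 0, 0], [0, -8, 0]], [[0, 0, 0], [0, -8, 0]], [[0, 0, 0], [0, -8, 0]], [[0, 0, 0], [0, -4, 0]], [[0, 0, 0], [0, 0, 0]]])

```text
time_s: 12.2
tool_pos: [0.5891, 0.0409, 0.1626]
tool_rot: [-89.6, -0.1, -53.3]
force: [9.6, 3.3, -6.8]
grip_width: 0.039
```

```bash
python3 - <<'E'
from h import *
o=env.get_obs();print({k:np.round(o[k],4).tolist() for k in('time_s','qpos','tool_pos','tool_rot','force','wrist_torque')})
im=env.read_camera('scene');cv2.imwrite('pics/scene4.png',cv2.resize(im[150:310,180:380,::-1],None,fx=3.7,fy=3.7,interpolation=2))
E
```

```text
{'time_s': 12.2, 'qpos': [35.6789, 19.9861, -51.0146, 95.3802, 16.1304, 72.0176, -71.9014], 'tool_pos': [0.5891, 0.0409, 0.1626], 'tool_rot': [-89.6112, -0.0742, -53.3206], 'force': [9.6204, 3.3148, -6.7558], 'wrist_torque': [0.9709, -1.8181, -0.0219]}
```

View pics/scene4.png

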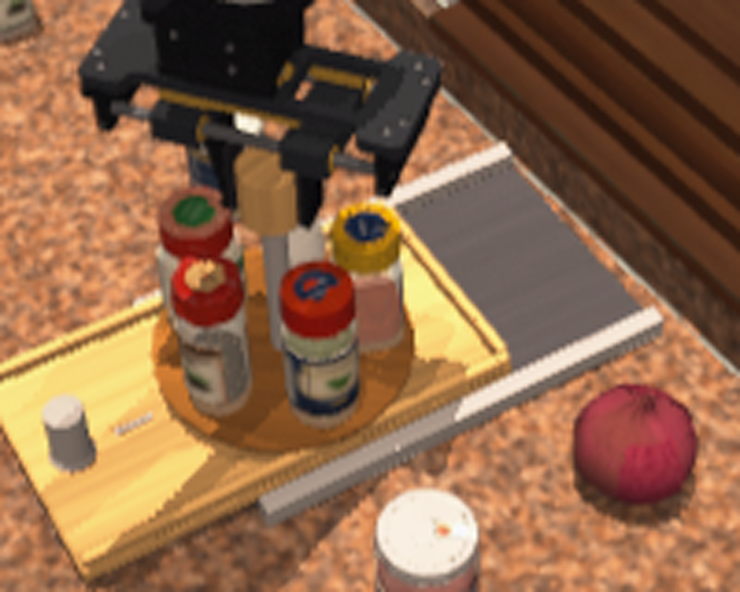

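The carousel turns with the grip and the tray is still held lightly against its stop. Continuing.

carry_out(targets=[[[0, 0, 0], [0, -4, 0]], [[0, 0, 0], [0, -8, 0]], [[0, 0, 0], [0, -8, 0]], [[0, 0, 0], [0, -8, 0]], [[0, 0, 0], [0, -8, 0]], [[0, 0, 0], [0, -8, 0]], [[0, 0, 0], [0, -8, 0]], [[0, 0, 0], [0, -8, 0]], [[0, 0, 0], [0, -4, 0]], [[0, 0, 0], [0, 0, 0]]])

```text
time_s: 13.25
tool_pos: [0.5877, 0.0415, 0.1625]
tool_rot: [-89.9, -0.2, 10.7]
force: [6.5, 5.0, -4.0]
grip_width: 0.039
```

carry_out(targets=[[[0, 0, 0], [0, -4, 0]], [[0, 0, 0], [0, -8, 0]], [[0, 0, 0], [0, -8, 0]], [[0, 0, 0], [0, -8, 0]], [[0, 0, 0], [0, -8, 0]], [[0, 0, 0], [0, -8, 0]], [[0, 0, 0], [0, -8, 0]], [[0, 0, 0], [0, -7, 0]], [[0, 0, 0], [0, -4, 0]], [[0, 0, 0], [0, 0, 0]], [[0, 0, 0], [0, 0, 0]], [[0, 0, 0], [0, 0, 0]]])

```text
time_s: 14.45
tool_pos: [0.5867, 0.0405, 0.1625]
tool_rot: [-90.0, -0.1, 73.5]
force: [2.7, 4.5, -1.8]
grip_width: 0.0391
```

```bash
python3 - <<'E'
from h import *
o=env.get_obs();print({k:np.round(o[k],4).tolist() for k in('time_s','qpos','tool_pos','tool_rot','force','wrist_torque')})
im=env.read_camera('scene');cv2.imwrite('pics/scene5.png',cv2.resize(im[150:310,180:380,::-1],None,fx=3.7,fy=3.7,interpolation=2))
im=env.read_camera('side');cv2.imwrite('pics/side5.png',cv2.resize(im[150:350,210:400,::-1],None,fx=3,fy=3,interpolation=2))
im=env.read_camera('wrist');cv2.imwrite('pics/w5.png',im[:,:,::-1])
E
```

```text
{'time_s': 14.45, 'qpos': [49.9657, 32.0123, -74.8148, 95.0833, 31.5651, 77.6089, 43.7725], 'tool_pos': [0.5867, 0.0405, 0.1625], 'tool_rot': [-90.0373, -0.0573, 73.5289], 'force': [2.7096, 4.5476, -1.8187], 'wrist_torque': [0.8383, -0.7013, -0.05]}
```

View pics/scene5.png

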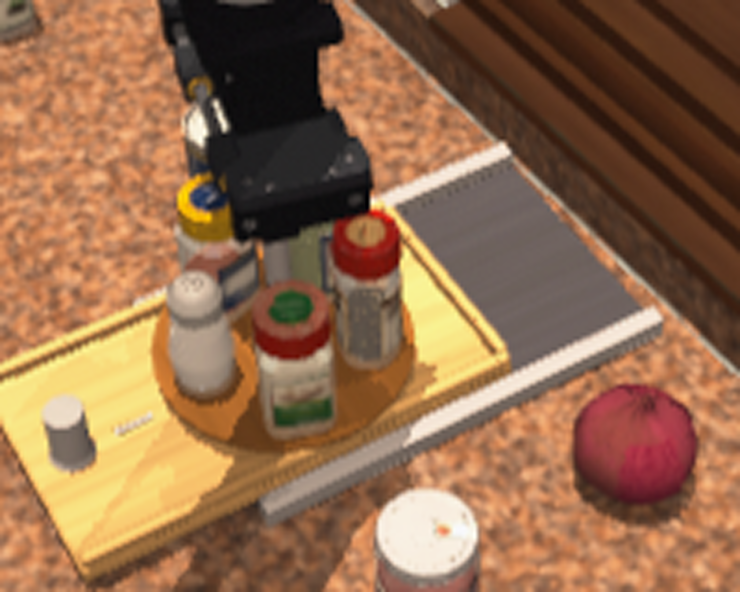

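View pics/side5.png

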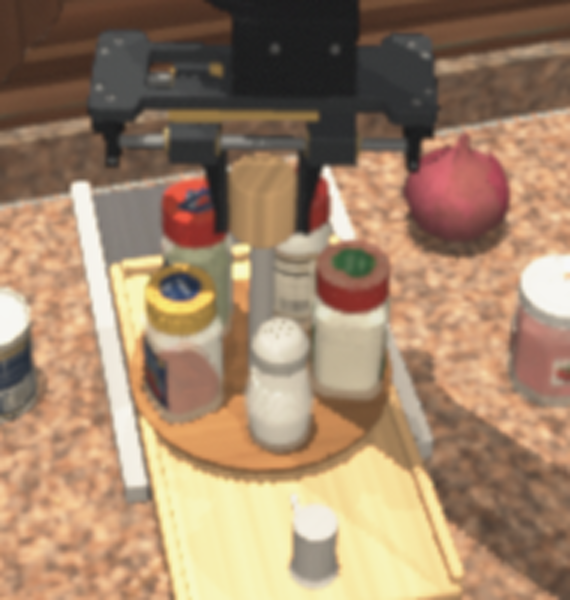

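View pics/w5.png

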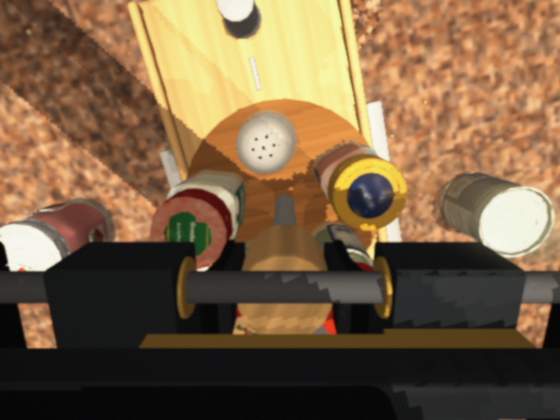

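```bash
python3 - <<'E'
import cv2
a=cv2.imread("pics/w5.png")[0:270,140:410]
cv2.imwrite("pics/w5z.png",cv2.resize(a,None,fx=2.2,fy=2.2,interpolation=2))
E
```

```text
(no output)
```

View pics/w5z.png

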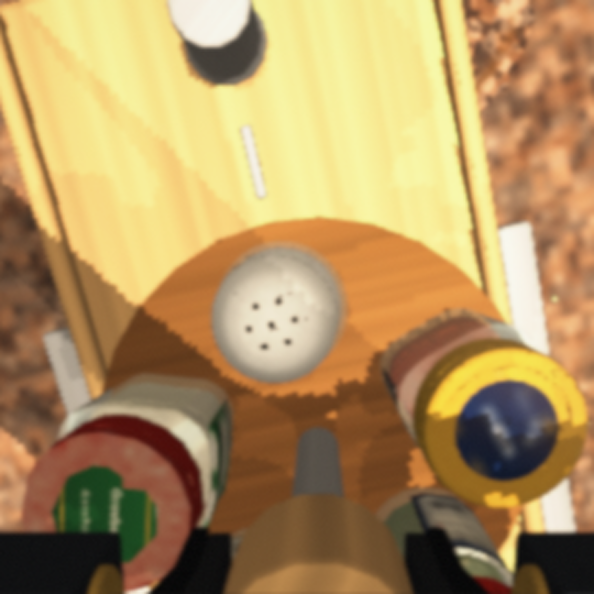

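```bash
cat > fit.py <<'E'
from h import *
from scipy.optimize import least_squares
def run(o,Wd,Sd,Dd,z=.126):
    H={1:.1315,2:.1412,3:.1471,4:.1314}
    def X(p,k):
        c=p[:2]
        if k=='pull': return [*(c-.15*np.array([np.cos(p[3]),np.sin(p[3])])),.066]
        if k=='pullb': return [*(c-.15*np.array([np.cos(p[3]),np.sin(p[3])])),.022]
        if k=='top': return [*c,.2]
        a=p[2]-k*np.radians(72); return [*(c+.056*np.array([np.cos(a),np.sin(a)])),z if k==0 else H[k]]
    def f(p):
        r=[]
        for n,D,q in(('wrist',Wd,p[4:6]),('scene',Sd,p[6:8]),('side',Dd,p[8:10])):
            if D:
                P=np.array([X(p,k) for k in D])-[*q,0]
                r.append((proj(n,P,o)-np.array(list(D.values()))).ravel())
        return np.r_[tuple(r)+(p[4:]/.002,)]
    s=least_squares(f,[.588,.04,np.pi-.065,-.065]+[0]*6,loss='soft_l1');p=s.x
    print(p.round(4),f(p).round(1)); print('heading',np.degrees(p[3]),'err deg',np.degrees(p[2]-p[3]-np.pi))
E
python3 - <<'E'
from fit import *
o=dict(tool_pos=np.array([.5867,.0405,.1625]),tool_rot=np.array([-90.0373,-.0573,73.5289]))
g=lambda d,s,off:{k:np.array(v)/s+off for k,v in d.items()}
W=g({0:(271,325),1:(501,424),4:(108,515),'pull':(210,7),'pullb':(227,46)},2.2,[140,0])
S=g({0:(194,283),1:(209,196),4:(291,308),3:(366,231),'pull':(67,408)},3.7,[180,150])
D=g({0:(280,333),1:(181,287),4:(352,263),'pull':(316,520)},3,[210,150])
run(o,W,S,D);run(o,W,{},{});run(o,{},S,{});run(o,{},{},D);run(o,{},S,D)
# direct wrist direction: strip
a=atz('wrist',(140+246/2.2,127/2.2),.023,o);b=atz('wrist',(140+262/2.2,197/2.2),.023,o);d=b-a;print(a,b,np.degrees(np.arctan2(d[1],d[0])))
s=atz('wrist',W[0],.126,o);pk=atz('wrist',W['pull'],.066,o);d=s-pk;print(s,pk,np.degrees(np.arctan2(d[1],d[0])),np.linalg.norm(d))
E
```

```text
[ 5.8830e-01  4.0000e-02  3.0821e+00 -6.5900e-02 -2.0000e-04  3.0000e-04
 -1.3000e-03 -6.0000e-04  1.7000e-03  3.0000e-04] [-0.7  0.7  0.4  1.6  1.4 -0.  -0.2 -1.3 -0.5 -1.3 -0.2  0.1  0.3  0.6
  0.3  0.5  0.1 -0.4 -1.2  0.1  0.3 -2.  -0.3  0.4  0.2  0.4 -0.5 -0.6
 -0.1  0.1 -0.6 -0.3  0.9  0.2]
heading -3.7768220139301496 err deg 0.3663944532380935
[ 0.5885  0.0397  3.0832 -0.0669  0.     -0.      0.      0.      0.
  0.    ] [-0.9  0.7  0.2  1.5  1.3  0.  -0.1 -1.4 -0.4 -1.4  0.  -0.   0.   0.
  0.   0. ]
heading -3.834436083188207 err deg 0.49157535109984235
[ 0.5902  0.0413  3.074  -0.0517 -0.     -0.     -0.     -0.      0.
  0.    ] [-0.2 -0.4  0.5  0.2  0.2  0.2  0.1 -0.6 -0.7  0.4 -0.  -0.  -0.  -0.
  0.   0. ]
heading -2.9637766360360915 err deg -0.9111903720360126
[ 0.5858  0.0399  3.0745 -0.0613 -0.     -0.      0.      0.     -0.
  0.    ] [ 0.2 -1.6 -0.4  0.6  0.3  0.9 -0.  -0.2 -0.  -0.   0.   0.  -0.   0. ]
heading -3.5127581910985537 err deg -0.3305696600335576
[ 5.8810e-01  4.0400e-02  3.0768e+00 -5.8900e-02 -0.0000e+00  0.0000e+00
 -1.6000e-03 -5.0000e-04  1.6000e-03  5.0000e-04] [-0.3 -0.1  0.4  0.4  0.2  0.5  0.  -0.4 -1.1  0.3  0.1 -1.9 -0.5  0.4
  0.1  0.6 -0.  -0.6 -0.   0.  -0.8 -0.2  0.8  0.2]
heading -3.3720772598469684 err deg -0.34239934399431565
[0.46783194 0.04802705 0.023     ] [0.49283686 0.04631514 0.023     ] -3.9165312902283236
[0.53242573 0.04358066 0.126     ] [0.43970255 0.04953282 0.066     ] -3.672934920008483 0.11060296493153604
```

Every fit puts the shaker within about 1° of the front line, the tray is at its stop and the bystanders haven't moved. Handing in with the grip held.

```bash
python3 - <<'E'
from cell import env
o=env.get_obs();print(o['time_s'],o['grip_width'],o['force']);print(env.sign_off())
E
```

```text
14.6 0.03898879317486283 [ 2.93811967  3.49741386 -3.05977385]
the job is handed in; nothing more can be done
None
```

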